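Vent the roll box on the bakery counter

TASK

The rolls in the low, wide steel box were put away warm and need a moment's air: press the thumb latch on its front so the sprung lid pops fully open, leave it standing open for at least three seconds, then push the lid down until it snaps shut and stays shut. Do not open the tall steel canister, which has the same kind of latch.

Things in the scene. Friction and masses are not known exactly. Their poses are not given: they have to be found in the camera images.
- rollbox: low steel box, fixed: 160 mm deep (x), 220 wide (y); flat lid top 110 mm up when shut. Origin: centre of underside; -x front with latch, +x back with lid hinge (100 mm up). Black hook rises 15 mm above the lid's front edge, mid-width. Open lid stands 43 deg up; closed fingertips pushed straight down 5-25 mm to the front (-x) of the origin, within 80 mm in y, meet it and shut it; 6-15 N to snap
- rollbox_lid (a joint): opening angle of the roll box's sprung lid in rad: 0 shut (up to 0.015 when latched), 0.75 fully open, where its spring holds it once unlatched; it swings up in about a second
- rollbox_thumb (a point): top centre of the roll box's black ribbed thumb paddle, 52 mm wide (y), 44 mm free in depth (x), level, out from the middle of the front, 88 mm up; the point is 39 mm, the outer edge 56 mm from the front face. Pushed straight down it tips up to 12 mm against a spring, under 5 N; the lid is let go after about 8 mm. Springs back
- canister_lid (a joint): opening angle in rad of the lid of the tall steel canister (130 x 130 mm, 200 mm high, hook to 215 mm, same latch and paddle) beside the roll box, left or right; 0 shut (up to 0.015 when latched); must stay shut

How it is judged:
By the outcome, as a careful person would: the job done as asked, in the order asked, and still so for the second after the job is handed in, with the robot touching nothing.
It also fails if it takes over 48 s, if anything falls off the work surface, if the arm or the gripper's body presses on something with over 40 N, if the wrist force passes 120 N, or if a joint passes its speed limit or range.

ROBOT

A 7-joint arm with a two-finger parallel gripper is mounted at the origin on the work surface. World frame = base frame: x ahead of the robot, y to its left, z up, the work surface at z = 0. Lengths are in m, angles in rad, forces in N, time in s.
With the tool pointing down it reaches from about 0.425 to 0.925 m from the base axis. Payload 6.8 kg.
Tool frame: the origin (TCP) lies midway between the tips of the shut fingers; the grasp point (between the pads) lies 19 mm behind it; z points along the fingers, y is the line along which they close (so a half turn about z gives the same grasp; the last joint's range is limited). The gripper opens to 85 mm and grips with 20 to 120 N. Pads are 22 mm wide; open, the fingers measure 114 mm over their backs; the gripper's body (76 mm by 85 mm) begins 54 mm behind the grasp point. The pads swing forward as they close: fully open they stand 13 mm farther back than shut.
Start: joints at [1.138, 0.477, 0.022, 1.555, -0.011, 1.109, -0.083], TCP at [0.215, -0.64, 0.231] pointing down, gripper open.
Joint ranges: [-2.96, 2.96], [-0.34, 2.1], [-1.41, 1.46], [0.24, 2.44], [-1.37, 4.51], [0.17, 1.92], [-2.96, 2.96]. Speed limits (rad/s): [2.39, 2.39, 3.14, 3.14, 3.14, 3.14, 3.14].

INTERFACE

Orientations are given as a rotation vector (axis times angle).
In Python, from plant import * gives the robot as it stands. Calls block until the motion is done:
- move_to(position, orientation): joint-space move of the TCP to a pose.
- movel(position, ori=None, rate=0.15): straight line of the TCP; ori=None keeps the orientation; rate is the mean speed in m/s.
- set_joints(angles): joint-space move.
- move_gripper(opening): opening from 0.0 (shut) to 1.0 (fully open); the grip force is fixed at half the most; returns when the fingers have stopped.
- wait(seconds).
- inverse_kinematics(position, orientation): joint angles nearest the present ones, or None.
- read_camera(name): name is "side" or "top" or "wrist"; returns the picture (480x640x3 uint8, red, green, blue); there is no depth.
- camera_info(name): a dict with "fov_y" (degrees; the focal length in pixels is half the picture's height over the tangent of half this angle, whatever the lens; pixels are square), "cx", "cy" (the principal point, pixels), "R" (3x3) and "t" (3): a world point X has camera coordinates R X + t. Camera axes: x right, y down, z forward; pixel columns grow to the right and rows downward; lengths in m; the calibration is good to about 2 mm. A picture is of the moment at which its call begins: read the wrist's pose just before it. camera_info takes no time and is no camera call; for the wrist camera it gives the pose at the moment of the call.
A pose or a line that the arm cannot do raises Unreachable and nothing moves.
- sign_off(): hands the job in; it is judged then, once.
Readings, each from a call of its own:
- read_time_s(): time.
- read_joint_positions(): joint angles.
- read_joint_velocities(): joint speeds.
- read_tau(): joint torques, N m.
- read_tcp_pos(): TCP position.
- read_tcp_rot(): TCP orientation.
- read_wrist_force(): force on the tool from outside, world axes, zero at the start.
- read_ft_torque(): the same for the moment, N m.
- read_gripper_width(): opening from 0.0 (shut) to 1.0 (fully open).
- read_grasp_force(): force on a finger pad.
Only numpy, scipy, OpenCV 4.12 (cv2) and the standard library are available. Lean on these libraries where they do the work, as an engineer would, in place of code of your own. Each camera call takes 0.05 s, during which the arm holds its last target. There are 200 camera calls.

## Working session

There is one attempt and no reset: what is moved stays moved. The work goes in short steps, each a Python script; the robot and the scene stay as the last script left them, time stands still between calls to the robot, and variables do not carry over. Pictures are saved under pics/ and viewed, at most 10 in all, crops included, and the job is handed in when it is done.

```bash
mkdir -p pics
python3 - <<'E'
from plant import *
import cv2
for n in ("top","side"):
    cv2.imwrite(f"pics/{n}0.png",read_camera(n)[:,:,::-1]); c=camera_info(n); print(n,c)
print(read_time_s(),read_tcp_rot())
E
```

```text
top {'fov_y': 53.34999525604902, 'cx': 317.9531504768213, 'cy': 233.76720332358482, 'R': array([[-0.00269551, -0.99986106, -0.01644995],
       [-0.98224011,  0.00573346, -0.18754062],
       [ 0.18760888,  0.01565228, -0.98211909]]), 't': array([0.00277978, 0.59236512, 0.86615739])}
side {'fov_y': 43.978645697405625, 'cx': 330.7311003325046, 'cy': 241.64844766849228, 'R': array([[-0.91456009, -0.40420503, -0.0140759 ],
       [-0.21803879,  0.52205234, -0.82457289],
       [ 0.34064487, -0.75105236, -0.56558061]]), 't': array([0.49922818, 0.23266721, 0.74750219])}
0.1 [-3.09868470e+00 -5.07729029e-01  6.18536819e-04]
```

View pics/top0.png

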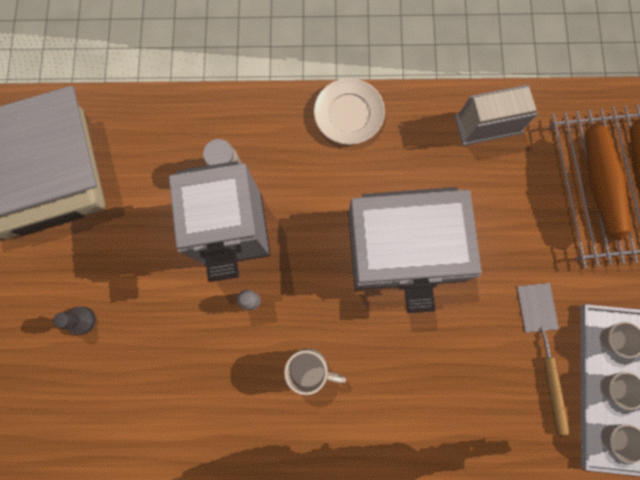

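View pics/side0.png

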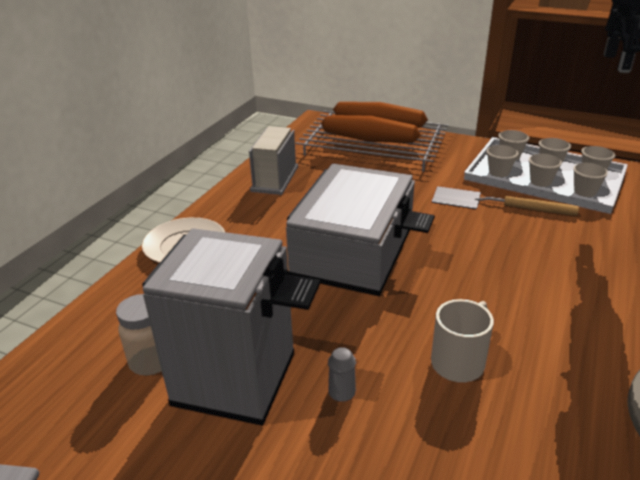

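The top view shows the low box at about (415,238) with its paddle at (420,298). The tall canister is at (215,215) with its paddle at (221,263). The box front faces the robot, slightly yawed. I'll zoom in for corner pixels.

Run:
```python
import cv2
a=cv2.imread("pics/top0.png")[180:320,335:495]
cv2.imwrite("pics/c1.png",cv2.resize(a,None,fx=4,fy=4,interpolation=cv2.INTER_CUBIC))
a=cv2.imread("pics/side0.png")[155:295,280:440]
cv2.imwrite("pics/c2.png",cv2.resize(a,None,fx=4,fy=4,interpolation=cv2.INTER_CUBIC))
```

```text
(no output)
```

View pics/c1.png

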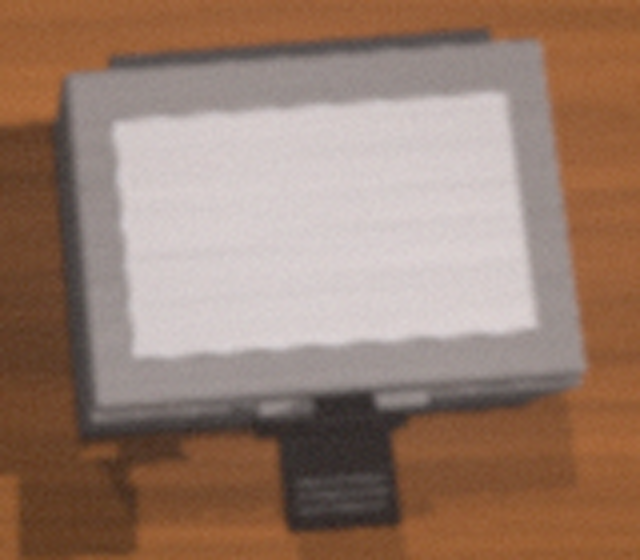

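View pics/c2.png

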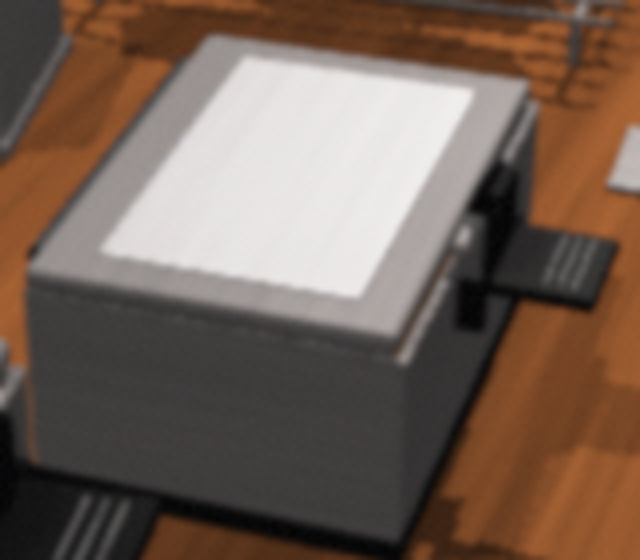

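The crops show the lid corners and the paddle's outer corners clearly in both views. I'll fit x, y and yaw jointly.

Run:
```python
from plant import *
import numpy as np
from scipy.optimize import least_squares
L=[(80,110),(80,-110),(-80,-110),(-80,110)]
P=np.array([(x,y,110) for x,y in L]+[(-136,26,88),(-136,-26,88)])/1e3
obs={"top":((335,180),[(66,77),(540,42),(583,372),(97,405),(290,526),(397,523)]),
"side":((280,155),[(30,268),(212,35),(528,82),(390,338),(592,303),(617,240)])}
def res(p,full=False):
    c,s=np.cos(p[2]),np.sin(p[2]); W=P@np.array([[c,s,0],[-s,c,0],[0,0,1]])+[p[0],p[1],0]
    out=[]
    for n,(o,uv) in obs.items():
        C=camera_info(n); f=240/np.tan(np.radians(C["fov_y"]/2)); X=W@C["R"].T+C["t"]
        q=np.c_[f*X[:,0]/X[:,2]+C["cx"],f*X[:,1]/X[:,2]+C["cy"]]
        out.append(q-(np.array(o)+(np.array(uv)+.5)/4-.5))
    return np.concatenate(out) if full else np.concatenate(out).ravel()
r=least_squares(res,[.65,-.15,0],loss="soft_l1"); p=r.x
print(p,np.round(res(p,True),1))
c,s=np.cos(p[2]),np.sin(p[2])
for l in [(-.119,0),(-.015,0),(-.015,.03),(-.015,-.03)]: print(l,p[:2]+np.array([[c,-s],[s,c]])@l)
np.save("pose.npy",p)
```

```text
[ 0.57996098 -0.17583139  0.06060403] [[-0.4 -3.2]
 [ 0.5 -2.3]
 [ 0.8  1.8]
 [-1.3  1.6]
 [-1.3  0.5]
 [ 0.8 -0.6]
 [-3.1 -0.2]
 [-1.  -1.1]
 [ 2.8  0.1]
 [ 2.8  0.8]
 [-0.4 -0.4]
 [ 0.2 -0.6]]
(-0.119, 0) [ 0.46117945 -0.18303886]
(-0.015, 0) [ 0.56498852 -0.1767399 ]
(-0.015, 0.03) [ 0.56317151 -0.14679497]
(-0.015, -0.03) [ 0.56680553 -0.20668482]
```

Paddle residuals are under 1.5 px, which is good enough. Next I'll check reachability without moving, with the tool tilted slightly so the gripper body clears the opening hook.

```bash
cat > h.py <<'E'
from plant import *
import numpy as np, cv2
from scipy.spatial.transform import Rotation as Ro
p=np.load("pose.npy")
def W(x,y,z):
    return list(Ro.from_euler("z",p[2]).apply([x,y,z])+[p[0],p[1],0])
def O(tilt,half=0):
    "tool down, leaning its body to the box front by tilt deg, closing along box y"
    t=np.radians(tilt); z=np.array([np.sin(t),0,-np.cos(t)]); y=np.array([0,1-2*half,0.])
    M=np.c_[np.cross(y,z),y,z]
    return (Ro.from_euler("z",p[2])*Ro.from_matrix(M)).as_rotvec()
E
python3 - <<'E'
from h import *
for half in (0,1):
  for t in (0,10,14):
    for q in [(-.118,0,.2),(-.118,0,.1),(-.118,0,.074),(-.15,0,.12),(-.15,0,.3),(-.015,-.02,.3),(-.015,-.02,.1)]:
        j=inverse_kinematics(W(*q),O(t,half)); print(half,t,q,None if j is None else np.round(j,2))
E
```

```text
0 0 (-0.118, 0, 0.2) [ 0.86  0.3  -0.72  1.97  0.24  0.96  1.66]
0 0 (-0.118, 0, 0.1) [ 0.81  0.45 -0.69  2.05  0.41  0.77  1.51]
0 0 (-0.118, 0, 0.074) [ 0.79  0.49 -0.66  2.07  0.45  0.72  1.47]
0 0 (-0.15, 0, 0.12) [ 0.87  0.38 -0.71  2.1   0.35  0.78  1.58]
0 0 (-0.15, 0, 0.3) [ 0.91  0.12 -0.68  1.91  0.08  1.14  1.83]
0 0 (-0.015, -0.02, 0.3) [ 0.77  0.38 -0.7   1.62  0.26  1.23  1.64]
0 0 (-0.015, -0.02, 0.1) [ 0.71  0.59 -0.65  1.82  0.45  0.88  1.49]
0 10 (-0.118, 0, 0.2) [ 0.92  0.21 -0.69  2.08  0.12  0.74  1.8 ]
0 10 (-0.118, 0, 0.1) [ 0.88  0.39 -0.69  2.17  0.38  0.53  1.56]
0 10 (-0.118, 0, 0.074) [ 0.84  0.43 -0.65  2.19  0.45  0.48  1.5 ]
0 10 (-0.15, 0, 0.12) [ 0.94  0.3  -0.7   2.21  0.27  0.54  1.69]
0 10 (-0.15, 0, 0.3) [ 0.93  0.01 -0.6   2.01 -0.07  0.96  1.99]
0 10 (-0.015, -0.02, 0.3) [ 0.82  0.28 -0.68  1.75  0.16  1.01  1.74]
0 10 (-0.015, -0.02, 0.1) [ 0.76  0.52 -0.63  1.94  0.43  0.64  1.51]
0 14 (-0.118, 0, 0.2) [ 0.92  0.17 -0.67  2.13  0.04  0.65  1.88]
0 14 (-0.118, 0, 0.1) [ 0.91  0.37 -0.69  2.21  0.36  0.43  1.59]
0 14 (-0.118, 0, 0.074) [ 0.86  0
[... 1011 characters left out ...]
 2.24 -0.02  0.51 -1.19]
1 10 (-0.15, 0, 0.3) [ 0.63 -0.   -0.3   2.03 -0.08  0.96 -1.15]
1 10 (-0.015, -0.02, 0.3) [ 0.47  0.22 -0.25  1.77  0.    0.99 -1.28]
1 10 (-0.015, -0.02, 0.1) [ 0.4   0.45 -0.17  1.97  0.04  0.56 -1.29]
1 14 (-0.118, 0, 0.2) [ 0.58  0.13 -0.29  2.15 -0.08  0.64 -1.16]
1 14 (-0.118, 0, 0.1) [ 0.48  0.3  -0.2   2.24 -0.07  0.38 -1.15]
1 14 (-0.118, 0, 0.074) [ 0.46  0.35 -0.17  2.26 -0.09  0.32 -1.12]
1 14 (-0.15, 0, 0.12) [ 0.56  0.22 -0.24  2.28 -0.1   0.42 -1.1 ]
1 14 (-0.15, 0, 0.3) [ 0.68 -0.03 -0.33  2.07 -0.14  0.89 -1.08]
1 14 (-0.015, -0.02, 0.3) [ 0.51  0.19 -0.27  1.82 -0.03  0.9  -1.25]
1 14 (-0.015, -0.02, 0.1) [ 0.41  0.43 -0.17  2.02 -0.02  0.47 -1.23]
```

Run:
```python
from h import *
o=O(10,1)
move_gripper(0.0)
move_to(W(-.118,0,.2),o)
movel(W(-.118,0,.105),rate=.12)
f0=read_wrist_force(); print(read_time_s(),f0,read_tcp_pos(),W(-.118,0,.105))
zc=None
for z in np.arange(.098,.066,-.002):
    movel(W(-.118,0,z),rate=.04)
    f=(read_wrist_force()-f0)[2]; print(round(z,3),round(f,1),end="; ")
    if zc is None and f>.6: zc=z
    if f>12 or (zc and zc-z>.0125): break
movel(W(-.135,0,z+.05),rate=.15)
movel(W(-.15,0,.25),rate=.2)
print(read_time_s(),zc)
wait(.5)
print(read_time_s())
cv2.imwrite("pics/s1.png",read_camera("side")[:,:,::-1])
```

```text
3.6833 [0.20780177 0.05435617 0.83797973] [ 0.46267021 -0.18320777  0.10553405] [np.float64(0.4621776139778566), np.float64(-0.18297829246590286), np.float64(0.105)]
0.098 -0.2; 0.096 -1.0; 0.094 -0.7; 0.092 -1.1; 0.09 -1.1; 0.088 -0.4; 0.086 -0.6; 0.084 -0.5; 0.082 -0.7; 0.08 2.5; 0.078 3.3; 0.076 16.4; 8.0333 0.07999999999999999
8.5333
```

View pics/s1.png

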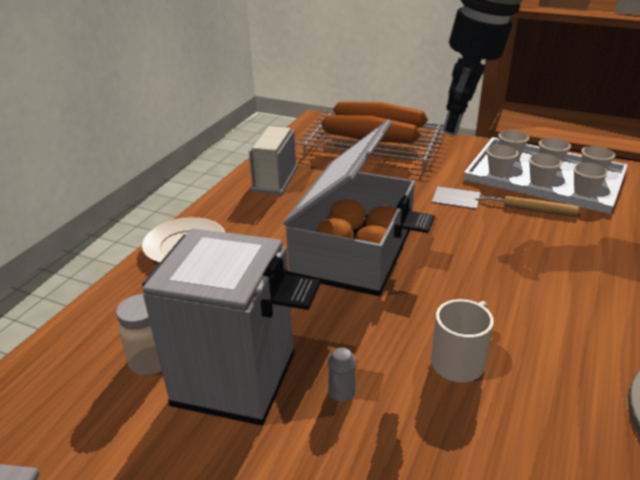

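The side view shows the roll box lid standing fully open at about (345,175) and the canister still shut. I'll hold that for more than 3 s, then close the lid.

Run:
```python
from h import *
o=O(0,1)
movel(W(-.15,0,.31),rate=.2)
move_to(W(-.015,-.03,.31),o)
f0=read_wrist_force(); wait(max(0,13.2-read_time_s())); print(read_time_s())
movel(W(-.015,-.03,.22),rate=.12)
for z in list(np.arange(.21,.125,-.01))+list(np.arange(.122,.1,-.002)):
    movel(W(-.015,-.03,z),rate=.06)
    f=(read_wrist_force()-f0)[2]; print(round(z,3),round(f,1),round(read_tcp_pos()[2],4),end="; ")
    if f>30: break
movel(W(-.015,-.03,.25),rate=.15)
movel(W(-.12,-.03,.3),rate=.2)
print(read_time_s())
for n in ("side","top"): cv2.imwrite(f"pics/{n}2.png",read_camera(n)[:,:,::-1])
```

```text
13.2
0.21 0.2 0.2098; 0.2 0.2 0.1995; 0.19 1.0 0.1894; 0.18 1.6 0.1794; 0.17 1.6 0.1694; 0.16 1.7 0.1594; 0.15 1.4 0.1496; 0.14 1.3 0.1397; 0.13 2.7 0.1298; 0.122 2.8 0.1221; 0.12 4.1 0.1202; 0.118 4.8 0.1181; 0.116 5.9 0.116; 0.114 2.0 0.1138; 0.112 1.1 0.1117; 0.11 3.6 0.1101; 0.108 18.9 0.1099; 0.106 32.7 0.1098; 21.075
```

View pics/side2.png

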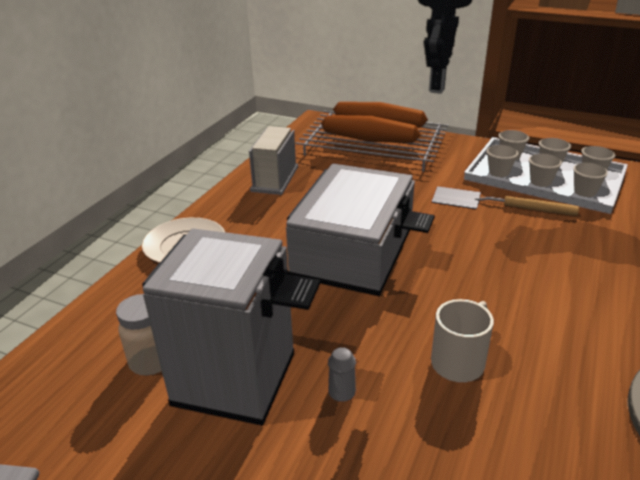

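The lid is flat and latched: it snapped at about z = 0.115, hit the stop at 0.110, and stayed shut after I backed off. The canister is shut and the arm is clear.

```bash
python3 -c "
from plant import *
wait(.5); print(sign_off(), read_time_s())"
```

```text
the job is handed in; nothing more can be done
the job is handed in; nothing more can be done
```

The roll box lid popped fully open, stood open for over 4.5 s, and was then pushed down until it snapped shut and stayed shut; the canister was never touched, and the job was handed in at about 22 s.

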